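# Screw the lid of the measuring cell home from its thread start

### The arm

A 6-joint arm with a two-finger parallel gripper is mounted at the origin on the work surface. World frame = base frame: x ahead of the robot, y to its left, z up, the work surface at z = 0. Lengths are in m, angles in rad, forces in N, time in s.
With the tool pointing down it reaches from about 0.25 to 0.725 m from the base axis. Payload 4 kg.
Tool frame: the origin (TCP) lies midway between the tips of the shut fingers; the grasp point (between the pads) lies 19 mm behind it (ctrl.tcp_to_grasp is the distance from the TCP to the grasp point, in m); z points along the fingers, y is the line along which they close (so a half turn about z gives the same grasp; the last joint's range is limited). The gripper opens to 85 mm and grips with 20 to 120 N. Pads are 22 mm wide; open, the fingers measure 114 mm over their backs; the gripper's body (76 mm by 85 mm) begins 54 mm behind the grasp point. The pads swing forward as they close: fully open they stand 13 mm farther back than shut.
Start: joints at [1.231, 0.241, 0.005, 1.335, 0, 1.571], TCP at [0.167, 0.471, 0.231] pointing down, gripper open.
Joint ranges: [-2.72, 2.72], [-1.05, 1.87], [-1.09, 1.28], [-1.99, 2.15], [-1.42, 1.44], [-3.14, 3.14]. Speed limits (rad/s): [2.79, 2.79, 3.14, 3.14, 3.14, 3.14].

### API

Orientations are given as a rotation vector (axis times angle).
In Python, from rig import ctrl, imaging, order gives the robot as it stands.
- The arm moves only by the tool move_arm, never from a script. Its argument "commands" is a list of rows, each a list of 3 entries, a list of its own where there are three numbers: the shift along the tool's x, y, z in m, then the turn, a rotation vector about the tool's x, y, z in degrees, then the gripper's target within -1 to 1 (fully open at 1, half-way at 0, shut at -1). A call has 1 to 8 rows; each row is the pose to reach, as a shift and turn from the pose commanded when the call began, along the tool's axes at that moment; what a row does not reach only later rows make up. A row lasts 1/12 s, in which the tool goes at most 41.7 mm and 7.16 degrees, less where a joint would pass 70% of its speed; a pose out of reach is approached as far as the arm can. A call with a gripper value outside its range is refused whole. The fingers move at their own pace and stop on an object; "squeeze" is the grip in N (left out, the last holds). Time passes only in rows, so rows that repeat a pose let the fingers close. It gives the time, the measured TCP pose, the force, the opening and the grip force at its end, in the units of the state.
- ctrl.observe(): the state, without advancing time (a new reading comes with each control period).
- imaging.capture(name): name is "scene" or "top" or "wrist"; returns the picture (400x640x3 uint8, red, green, blue); there is no depth.
- imaging.camera_params(name): a dict with "fov_y" (degrees; the focal length in pixels is half the picture's height over the tangent of half this angle, whatever the lens; pixels are square), "cx", "cy" (the principal point, pixels), "k1" (the pictures are not rectified: a ray, as slopes to the right and down, at radius r is drawn at 1 + k1 r^2 times it, then the intrinsics apply), "origin" and "attitude" of the camera in the world. Camera axes: x right, y down, z forward; pixel columns grow to the right and rows downward; lengths in m; the calibration is good to about 2 mm. A picture is of the moment at which its call begins: read the wrist's pose just before it. camera_params takes no time and is no camera call; for the wrist camera it gives the pose at the moment of the call.
- order.close_job(): hands the job in; it is judged then, once.
Trained networks look in the newest picture that a camera, given by its name, has taken for a name from the list of things; names that differ only in an ending like _2 or _b are one class to them, and where a whole thing is asked for, a point or a joint stands for the part that bears it (a point fixed in the world has none). Each returns a list of dicts, best first, with "p" (0 to 1); they miss things now and then, are a little off and sometimes report something else, mostly with a low value. They report only what shows in the picture. A call takes as long as a camera call. They do not tell look-alikes from the thing itself.
- imaging.find_in(camera, query): "at" ([column, row] in pixels, amid what is visible of it).
- imaging.landmark_of(camera, query): "at" ([column, row] in pixels: a listed point, or the origin of a listed thing).
The state is a dict: "clock": time; "qpos": joint angles; "joint_vel": joint speeds; "joint_efforts": joint torques, N m; "ee_pos": TCP position; "eef_rot": TCP orientation; "wrist_force": force on the tool from outside, world axes, zero at the start; "torque": the same for the moment, N m; "finger_gap": finger opening in m; "finger_force": force on a finger pad.
Only numpy, scipy, OpenCV 4.12 (cv2) and the standard library are available. Lean on these libraries where they do the work, as an engineer would, in place of code of your own. Each camera call takes 0.05 s, during which the arm holds its last target. There are 200 camera calls.

### The job

The lid on the round measuring cell has only been set on top of its thread and stands proud. Without lifting it off, turn it backward (anticlockwise seen from above) until it drops a little into the thread start, then turn it forward (clockwise) fully home and let go of it. Leave the closed lid of the square cell alone.

Things in the scene. Friction and masses are not known exactly. Their poses are not given: they have to be found in the camera images.
- lid: Loose metal lid, about 160 g, on the round cell: 40 mm plug, 68 mm disc, black grip bar 56 mm long (along the lid's x), 14 wide, 30 tall. Origin: on its axis at the plug's underside, z up; disc at z 20-26 mm, bar 26-56. At the start it rides 46 mm above the cell's origin and turns lightly; over the thread start it can sink 10 mm, to 36: by its weight if held loosely, pushed down gently if gripped.
- lid_tab (a point): Top of the small black pointer tab on the disc's rim, 38 mm from the lid's axis along the lid's +x, 26 mm above its origin. Tab at the cell's round pin (within about 10 degrees): thread start, the only place where the lid drops. At first it points 35 to 50 degrees clockwise of the pin. Tab at the flat block: home, against an end stop; from pin to block the dropped lid turns level.
- cell: Round aluminium measuring cell, 100 mm across, 54 mm high, on a 110 mm square foot bolted to the bench. Origin: centre of its underside, z up. On its rim stand two dark steel marks 6 mm high, 45 mm from the axis: a round pin 6 mm across on the cell's +x side, and a flat block 14 mm wide at 50 degrees clockwise from the pin as seen from above.
- spare_lid (a joint): Lid of the other, square grey cell (96 mm wide), on the other side of the robot's x axis, at least 200 mm from the round one. The same lid, already home; reads 0 rad as it stands, plus is anticlockwise. Not to be turned.
Not all that is in view belongs to the job. Leave any yellow look-alike of the cell alone. What is shaped like the lid but yellow is not meant.

How it is judged:
By the outcome, as a careful person would: the job done as asked, in the order asked, and still so for the second after the job is handed in, with the robot touching nothing.
It also fails if it takes over 32 s, if anything falls off the work surface, if the arm or the gripper's body presses on something with over 40 N, if the wrist force passes 120 N, or if a joint passes its speed limit or range.

## Working session

There is one attempt and no reset: what is moved stays moved. The work goes in short steps, Python scripts to look and compute and a tool call to move; the robot and the scene stay as the last step left them, time stands still between calls to the robot, and variables do not carry over. Pictures are saved under pics/ and viewed, at most 10 in all, crops included, and the job is handed in when it is done.

Besides the shell and the picture viewer there is one more tool, called after "Request:" as name(argument=value, ...) on one line, values as JSON. move_arm: Moves the arm, as the interface text tells. Its arguments: {"type":"object","properties":{"commands":{"type":"array","items":{"type":"array"}},"squeeze":{"type":"number"}},"required":["commands"]}

```bash
mkdir -p pics; ls; cat > h.py <<'E'
import numpy as np, cv2
from rig import ctrl, imaging, order
from scipy.spatial.transform import Rotation as R
def cam(n):
    p=imaging.camera_params(n); f=200/np.tan(np.radians(p['fov_y'])/2)
    A=np.array(p['attitude'],float)
    A=A if A.shape==(3,3) else R.from_rotvec(A).as_matrix()
    return p,f,np.array(p['origin']),A
def ray(c,uv):
    p,f,o,A=c
    d=np.array([(uv[0]-p['cx'])/f,(uv[1]-p['cy'])/f]); s=d.copy()
    for _ in range(20): s=d/(1+p['k1']*(s@s))
    v=A@np.array([s[0],s[1],1]); return o,v/np.linalg.norm(v)
def proj(c,X):
    p,f,o,A=c; q=A.T@(np.array(X)-o); s=q[:2]/q[2]; s=s*(1+p['k1']*(s@s))
    return s*f+[p['cx'],p['cy']]
def atz(c,uv,z):
    o,v=ray(c,uv); return o+v*(z-o[2])/v[2]
def tri(obs):
    M=np.zeros((3,3));b=np.zeros(3)
    for c,uv in obs:
        o,v=ray(c,uv);P=np.eye(3)-np.outer(v,v);M+=P;b+=P@o
    return np.linalg.solve(M,b)
E
python3 - <<'E'
from h import *
np.set_printoptions(precision=4,suppress=True)
print(ctrl.observe())
print(imaging.camera_params('top'))
ims=[]
for n in ['scene','top','wrist']:
    im=imaging.capture(n); cv2.imwrite(f'pics/{n}0.png',im[:,:,::-1]); ims.append(im)
    for q in ['lid','cell','lid_tab','spare_lid']:
        print(n,q,[(np.round(d['at'],1),round(d['p'],2)) for d in imaging.landmark_of(n,q)])
cv2.imwrite('pics/all.png',cv2.resize(np.vstack(ims[:2]),(640,800))[:,:,::-1])
E
```

```text
pics
{'clock': 0.0, 'qpos': array([ 1.231 ,  0.2414,  0.0037,  1.3352, -0.    ,  1.5708]), 'joint_vel': array([ 0.0012, -0.0003,  0.0016,  0.0009,  0.0008, -0.0006]), 'joint_efforts': array([  0.0012, -37.2319,  25.2408,   0.017 ,   0.0001,  -0.    ]), 'ee_pos': array([0.1664, 0.4708, 0.2304]), 'eef_rot': array([-0.5311, -3.096 ,  0.0033]), 'wrist_force': array([ 0.2139, -0.2679, -0.3954]), 'torque': array([ 0.0471, -0.0007,  0.0313]), 'finger_force': 0.0, 'finger_gap': 0.08540358952083213}
{'fov_y': 55.87517368149581, 'cx': 322.6182708337544, 'cy': 199.15240619117412, 'k1': -0.035880495793457354, 'origin': array([ 0.4155, -0.0413,  0.9734]), 'attitude': array([-2.1687,  2.2277, -0.0931])}
scene lid [(array([197.6, 204.6]), 0.95), (array([262.1, 203.7]), 0.6), (array([265.8, 216.9]), 0.29)]
scene cell [(array([266.7, 217.4]), 0.86), (array([294.5, 171.4]), 0.68)]
scene lid_tab [(array([253.6, 200.6]), 0.85), (array([207.2, 205.4]), 0.62)]Traceback (most recent call last):
  File "<stdin>", line 9, in <module>
ValueError: it knows: cell, lid, lid_tab
```

View pics/scene0.png

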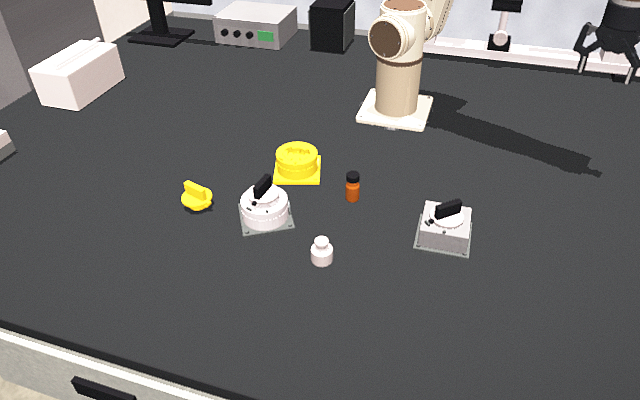

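The scene picture shows three candidates:
- The round aluminium cell with its lid is at about (265,208). It fits the description: round, metal, black bar.
- The square cell with the spare lid is at (445,225).
- The yellow look-alikes are at (197,196) and (297,160).

```bash
python3 - <<'E'
from h import *
np.set_printoptions(precision=4,suppress=True)
for n in ['top','wrist']:
    im=imaging.capture(n); cv2.imwrite(f'pics/{n}0.png',im[:,:,::-1])
    c=cam(n)
    for q,z in [('lid',.046),('cell',0),('lid_tab',.072)]:
        print(n,q,[(np.round(d['at'],1),round(d['p'],2),atz(c,d['at'],z)) for d in imaging.landmark_of(n,q)])
s,t=cam('scene'),cam('top')
print(atz(s,(262.1,203.7),.046),atz(s,(266.7,217.4),0),atz(s,(253.6,200.6),.072))
E
```

```text
top lid [(array([365.5, 168.5]), 0.8, array([ 0.5486, -0.1696,  0.046 ])), (array([425.4, 166.2]), 0.58, array([ 0.5509, -0.3201,  0.046 ]))]
top cell [(array([366.6, 243.4]), 0.97, array([ 0.3609, -0.172 ,  0.    ])), (array([364.4, 168.6]), 0.91, array([ 0.555 , -0.1731,  0.    ]))]
top lid_tab [(array([417.2, 160.6]), 0.9, array([ 0.5612, -0.2928,  0.072 ])), (array([370.7, 151. ]), 0.83, array([ 0.5873, -0.1802,  0.072 ])), (array([365.9, 167.1]), 0.65, array([ 0.5483, -0.1671,  0.072 ]))]
wrist lid []
wrist cell []
wrist lid_tab []
[ 0.5606 -0.1779  0.046 ] [ 0.5509 -0.1755  0.    ] [ 0.585 -0.184  0.072]
```

View pics/top0.png

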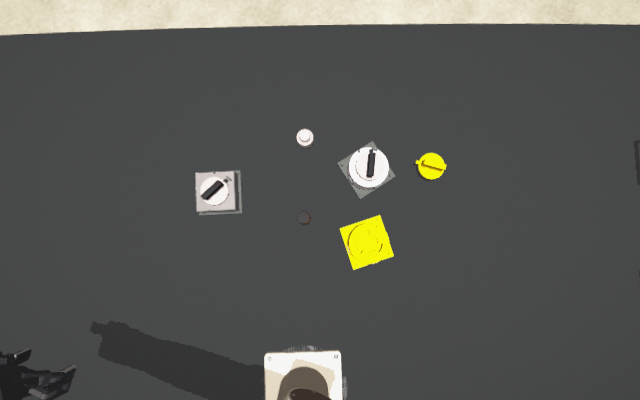

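The top picture shows the round cell and its metal lid at (368,168), with the bar tip and tab pointing up near (372,151). The square cell is at (215,190). The yellow ones are at (366,242) and (431,166). The target is the round aluminium cell at about (0.552,-0.174), and I'll confirm it in a close crop.

Request:
move_arm(commands=[[[-0.29,-0.24,0],[0,0,0],1],[[-0.29,-0.24,0],[0,0,0],1],[[-0.29,-0.24,0],[0,0,0],1],[[-0.29,-0.24,0],[0,0,0],1],[[-0.29,-0.24,0],[0,0,0],1],[[-0.29,-0.24,0],[0,0,0],1],[[-0.29,-0.24,0],[0,0,0],1],[[-0.29,-0.24,0],[0,0,0],1]])

```text
clock: 1.27
ee_pos: [0.3385, 0.1837, 0.2317]
eef_rot: [0.53, 3.096, 0.001]
wrist_force: [-0.2, 1.0, -0.8]
finger_gap: 0.0852
finger_force: 0.0
```

```bash
python3 - <<'E'
from h import *
np.set_printoptions(precision=4,suppress=True)
s=ctrl.observe(); T=R.from_rotvec(s['eef_rot']).as_matrix(); print(s['clock'],s['qpos'],s['ee_pos']);print(T)
c=cam('wrist'); print('cam in tool',T.T@(c[2]-s['ee_pos']));print(T.T@c[3], c[0]['fov_y'])
print('shift to hover',T.T@(np.array([.552,-.174,.231])-s['ee_pos']))
E
```

```text
1.2667 [ 0.4972  0.0111 -0.2608  1.2977 -0.      0.8364] [0.3385 0.1837 0.2317]
[[-0.943   0.3327  0.0011]
 [ 0.3327  0.943   0.0006]
 [-0.0008  0.0009 -1.    ]]
cam in tool [ 0.0723 -0.0001 -0.1428]
[[-0.0001 -0.9598 -0.2808]
 [ 1.     -0.0001  0.    ]
 [-0.0001 -0.2808  0.9598]] 65.58372942288852
shift to hover [-0.3203 -0.2663  0.0007]
```

Request:
move_arm(commands=[[[-0.31,-0.258,0],[0,0,0],1],[[-0.31,-0.258,0],[0,0,0],1],[[-0.31,-0.258,0],[0,0,0],1],[[-0.31,-0.258,0],[0,0,0],1],[[-0.31,-0.258,0],[0,0,0],1],[[-0.31,-0.258,0],[0,0,0],1],[[-0.31,-0.258,0],[0,0,0],1],[[-0.31,-0.258,0],[0,0,0],1]])

```text
clock: 1.93
ee_pos: [0.5091, -0.1032, 0.2315]
eef_rot: [0.532, 3.096, 0.0]
wrist_force: [1.0, 1.0, 0.6]
finger_gap: 0.0851
finger_force: 0.0
```

```bash
cat > look.py <<'E'
from h import *
import sys
np.set_printoptions(precision=4,suppress=True)
tag=sys.argv[1]
s=ctrl.observe(); T=R.from_rotvec(s['eef_rot']).as_matrix(); print(s['clock'],s['qpos'],s['ee_pos'],'yaw',np.degrees(np.arctan2(T[1,0],T[0,0])))
c=cam('wrist'); im=imaging.capture('wrist'); cv2.imwrite(f'pics/w{tag}.png',im[:,:,::-1])
import pickle
D={}
for q,z in [('lid',.046),('cell',0),('lid_tab',.072)]:
    D[q]=imaging.landmark_of('wrist',q)
    print(q,[(np.round(d['at'],1),round(d['p'],2),atz(c,d['at'],z)) for d in D[q]])
pickle.dump((c,D),open(f'{tag}.pkl','wb'))
print('to .552,-.174,.231:',T.T@(np.array([.552,-.174,.231])-s['ee_pos']))
E
python3 look.py a
```

```text
1.9333 [-0.2     0.2787  0.0561  1.3476  0.0002  0.1403] [ 0.5091 -0.1032  0.2315] yaw 160.49799464901466
lid [(array([164.7, 263. ]), 0.74, array([ 0.5426, -0.3091,  0.046 ])), (array([267.5, 236.4]), 0.61, array([ 0.5515, -0.1804,  0.046 ]))]
cell [(array([219.6,  71.2]), 0.78, array([ 0.3622, -0.1704,  0.    ])), (array([275.7, 221.5]), 0.62, array([ 0.5514, -0.1769, -0.    ]))]
lid_tab [(array([276.6, 275.5]), 0.66, array([ 0.5889, -0.1806,  0.072 ])), (array([181.8, 274.2]), 0.61, array([ 0.553 , -0.2792,  0.072 ]))]
to .552,-.174,.231: [-0.0641 -0.0525  0.0005]
```

View pics/wa.png

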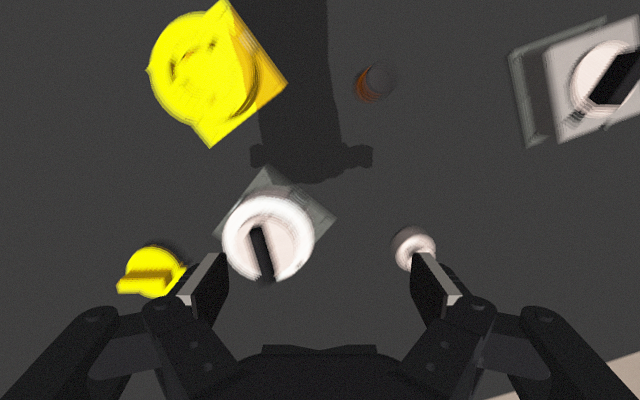

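The wrist picture (blurred by motion) shows the metal lid on its round cell at (268,236), with the black bar pointing down. The yellow lid is at (152,270), the yellow cell at (200,65) and the square cell at (600,80). I'll finish the approach and take a sharp crop.

Request:
move_arm(commands=[[[-0.04,-0.032,0.02],[0,0,0],1],[[-0.05,-0.04,0.03],[0,0,0],1],[[-0.05,-0.04,0.03],[0,0,0],1],[[-0.05,-0.04,0.03],[0,0,0],1]])

```text
clock: 2.47
ee_pos: [0.5413, -0.1545, 0.2001]
eef_rot: [-0.53, -3.093, -0.001]
wrist_force: [0.2, 0.2, 0.3]
finger_gap: 0.0857
finger_force: 0.0
```

```bash
python3 look.py b; python3 - <<'E'
from h import *
c=cam('wrist'); u=proj(c,[.552,-.175,.07]).astype(int); print(u)
im=cv2.imread('pics/wb.png'); x,y=max(u[0]-100,0),max(u[1]-90,0); print(x,y)
cv2.imwrite('pics/wb_c.png',cv2.resize(im[y:y+180,x:x+200],None,fx=3.3,fy=3.3,interpolation=cv2.INTER_CUBIC))
E
```

```text
2.4667 [-0.2782  0.3823  0.121   1.3128  0.0004  0.0613] [ 0.5413 -0.1545  0.2001] yaw 160.5457838188764
lid [(array([298.3, 204.4]), 0.86, array([ 0.5508, -0.1797,  0.046 ])), (array([178.9, 239.9]), 0.74, array([ 0.5455, -0.3111,  0.046 ]))]
cell [(array([246.3,  17.9]), 0.62, array([ 0.3631, -0.1685,  0.    ]))]
lid_tab [(array([307.8, 250.3]), 0.92, array([ 0.5899, -0.1829,  0.072 ])), (array([195.2, 248.6]), 0.9, array([ 0.5525, -0.2844,  0.072 ]))]
to .552,-.174,.231: [-0.0165 -0.0148 -0.0309]
[301 209]
201 119
```

View pics/wb_c.png

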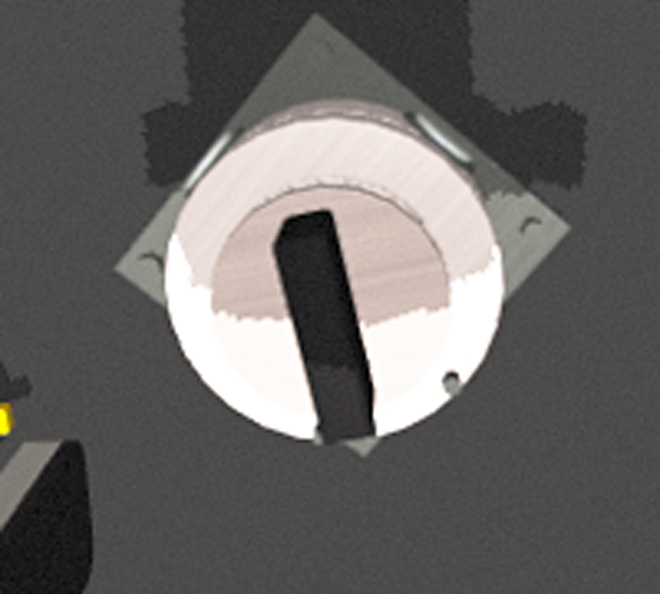

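The crop confirms the target. It shows the round aluminium cell on its foot with a black bar pointing down the image, and the tab near crop (345,440) = pixel (306,252). The round pin is at crop (452,382) = pixel (338,235), anticlockwise of the tab as seen from above. Yellow shows only at the left edge.

```bash
python3 - <<'E'
from h import *
import pickle
np.set_printoptions(precision=4,suppress=True)
ca,Da=pickle.load(open('a.pkl','rb')); cb,Db=pickle.load(open('b.pkl','rb')); t=cam('top')
px=lambda x,y:(201+x/3.3,119+y/3.3)
print('tri lid',tri([(ca,Da['lid'][1]['at']),(cb,Db['lid'][0]['at']),(t,(365.5,168.5)),(cam('scene'),(262.1,203.7))]))
print('tri tab',tri([(cb,Db['lid_tab'][0]['at']),(t,(370.7,151.)),(cam('scene'),(253.6,200.6))]))
print('pin',atz(cb,px(452,379),.060))
from scipy.optimize import least_squares
P=np.array([atz(cb,px(*q),.054)[:2] for q in [(165,285),(503,265),(300,436),(420,415),(195,380),(484,352)]])
f=least_squares(lambda v:np.hypot(*(P-v[:2]).T)-v[2],[.55,-.175,.05]); print('rim',f.x,f.fun)
f=least_squares(lambda v:np.hypot(*(P-v[:2]).T)-.05,[.55,-.175]); print('rim fixed',f.x,f.fun); C=f.x
# bar top corners z .102
B=[atz(cb,px(*q),.102) for q in [(285,220),(332,212),(320,362),(290,222)]]
print(B)
for n,X in [('pin',atz(cb,px(452,379),.060)),('tab',atz(cb,Db['lid_tab'][0]['at'],.072))]:
    print(n,np.hypot(*(X[:2]-C)),np.degrees(np.arctan2(*(X[:2]-C)[::-1])))
# predicted bar outline for overlay
im=cv2.imread('pics/wb.png')
E
```

```text
tri lid [ 0.5522 -0.1786  0.04  ]
tri tab [ 0.5879 -0.1814  0.0749]
pin [ 0.5883 -0.1513  0.06  ]
rim [ 0.5504 -0.1758  0.0503] [-0.0011  0.0005 -0.0002 -0.0007  0.0015  0.    ]
rim fixed [ 0.5508 -0.1759] [-0.0007  0.0008 -0.0003 -0.0007  0.0016  0.0001]
[array([ 0.5187, -0.1732,  0.102 ]), array([ 0.5206, -0.1618,  0.102 ]), array([ 0.5559, -0.1781,  0.102 ]), array([ 0.5196, -0.1723,  0.102 ])]
pin 0.04488051395359464 33.17666526549837
tab 0.0397395078936179 -10.214465439864293
```

Request:
move_arm(commands=[[[-0.01,-0.01,0.02],[0,0,-5],1],[[-0.016,-0.017,0.05],[0,0,-9.3],1],[[-0.016,-0.017,0.05],[0,0,-9.3],1],[[-0.016,-0.017,0.08],[0,0,-9.3],1],[[-0.016,-0.017,0.105],[0,0,-9.3],1],[[-0.016,-0.017,0.12],[0,0,-9.3],1],[[-0.016,-0.017,0.12],[0,0,-9.3],1],[[-0.016,-0.017,0.12],[0,0,-9.3],1]], squeeze=20)

```text
clock: 3.33
ee_pos: [0.5513, -0.1758, 0.0821]
eef_rot: [-0.278, -3.128, -0.001]
wrist_force: [0.3, -0.4, 1.1]
finger_gap: 0.0856
finger_force: 0.0
```

```bash
python3 look.py c
```

```text
3.3333 [-0.3087  0.4972 -0.0222  1.0523  0.0002 -0.1312] [ 0.5513 -0.1758  0.0821] yaw 169.8273047421011
lid [(array([121.1, 248.9]), 0.96, array([ 0.5406, -0.3028,  0.046 ])), (array([315.6, 232.8]), 0.65, array([ 0.5514, -0.1778,  0.046 ]))]
cell []
lid_tab [(array([322.5, 311.7]), 0.79, array([ 0.5899, -0.1805,  0.072 ])), (array([146.4, 268.6]), 0.78, array([ 0.5457, -0.2725,  0.072 ]))]
to .552,-.174,.231: [-0.0002  0.0019 -0.1489]
```

View pics/wc.png

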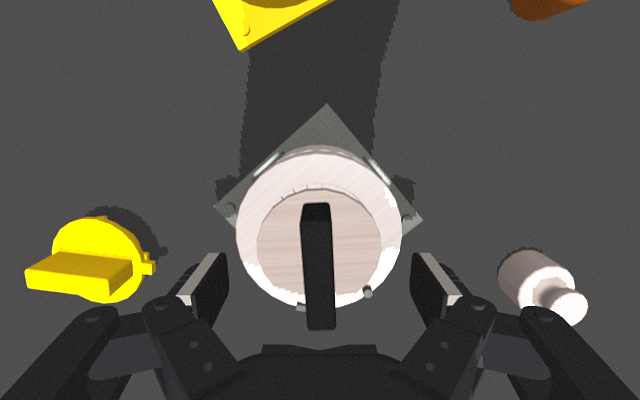

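The bar is centred between the pads: its top runs from (316,205) to (320,328). The pin shows at (368,291) and the flat block at (302,306). Next I lower slightly and close.

Request:
move_arm(commands=[[[0,0,0.005],[0,0,0],0],[[0,0,0.005],[0,0,0],-1],[[0,0,0.005],[0,0,0],-1],[[0,0,0.005],[0,0,0],-1],[[0,0,0.005],[0,0,0],-1],[[0,0,0.005],[0,0,0],-1],[[0,0,0.005],[0,0,0],-1],[[0,0,0.005],[0,0,0],-1]], squeeze=20)

```text
clock: 4.2
ee_pos: [0.5517, -0.1767, 0.0764]
eef_rot: [0.278, 3.129, 0.0]
wrist_force: [-0.4, -0.6, 0.0]
finger_gap: 0.0137
finger_force: 24.9
```

```bash
python3 - <<'E'
from h import *
c=cam('wrist')
C=np.array([.551,-.176])
import pickle
cc,_=pickle.load(open('c.pkl','rb'))
for n,u,z in [('pin',(368,290.5),.060),('block',(302,306),.060),('tab',(322.5,311.7),.072)]:
    X=atz(cc,u,z)[:2]-C; print(n,np.hypot(*X),np.degrees(np.arctan2(X[1],X[0])))
E
```

```text
pin 0.04453296592451195 32.528350704563344
block 0.04478560785449699 -23.17776299694426
tab 0.039141266807407996 -6.612668053362372
```

Request:
move_arm(commands=[[[0,0,0],[0,0,-6],-1],[[0,0,0],[0,0,-12],-1],[[0,0,0],[0,0,-18],-1],[[0,0,0],[0,0,-24],-1],[[0,0,0],[0,0,-30],-1],[[0,0,0],[0,0,-36],-1],[[0,0,0],[0,0,-41],-1],[[0,0,0],[0,0,-41],-1]])

```text
clock: 4.87
ee_pos: [0.5513, -0.1766, 0.0759]
eef_rot: [0.837, -3.027, -0.001]
wrist_force: [-0.1, 0.5, -1.6]
finger_gap: 0.0134
finger_force: 24.7
```

```bash
python3 look.py d; python3 -c "
from h import *
print(ctrl.observe()['wrist_force'],ctrl.observe()['torque'])"
```

```text
4.8667 [-0.3101  0.5037 -0.0292  1.0389 -0.0001 -0.8495] [ 0.5513 -0.1766  0.0759] yaw -149.0931610720702
lid [(array([110.8, 101.3]), 0.96, array([ 0.5419, -0.3131,  0.046 ])), (array([316.8, 238.8]), 0.78, array([ 0.5533, -0.1761,  0.046 ]))]
cell []
lid_tab []
to .552,-.174,.231: [-0.0019  0.002  -0.1551]
[-0.0301835   0.24996715 -1.67424246] [-0.02399863  0.01229288 -0.00116997]
```

View pics/wd.png

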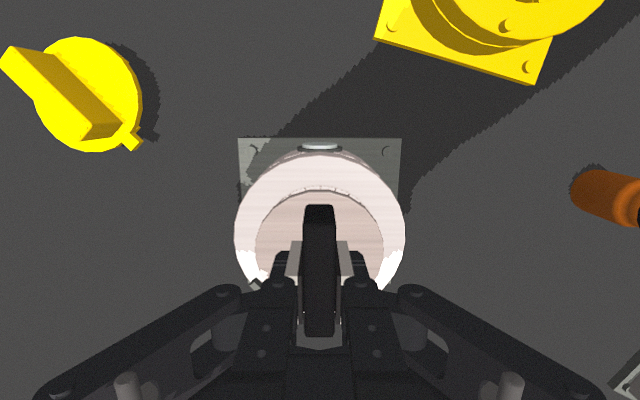

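The gripped bar is vertical in the image at column 320 and square to the cell's foot (edges at row 138, columns 238–402). The tab therefore points at the pin. Now I press down gently.

Request:
move_arm(commands=[[[0,0,0.001],[0,0,0],-1],[[0,0,0.002],[0,0,0],-1],[[0,0,0.003],[0,0,0],-1],[[0,0,0.004],[0,0,0],-1],[[0,0,0.004],[0,0,0],-1]])

```text
clock: 5.48
ee_pos: [0.5514, -0.1766, 0.0719]
eef_rot: [0.835, -3.028, -0.001]
wrist_force: [0.2, -0.1, -2.0]
finger_gap: 0.0134
finger_force: 24.7
```

Request:
move_arm(commands=[[[0,0,0.001],[0,0,0],-1],[[0,0,0.002],[0,0,0],-1],[[0,0,0.003],[0,0,0],-1],[[0,0,0.004],[0,0,0],-1],[[0,0,0.005],[0,0,0],-1],[[0,0,0.006],[0,0,0],-1],[[0,0,0.006],[0,0,0],-1]])

```text
clock: 6.07
ee_pos: [0.5517, -0.1767, 0.0664]
eef_rot: [-0.835, 3.028, -0.0]
wrist_force: [-0.1, -0.9, -0.8]
finger_gap: 0.0134
finger_force: 24.7
```

Request:
move_arm(commands=[[[0,0,0.0005],[0,0,0],-1],[[0,0,0.001],[0,0,0],-1],[[0,0,0.001],[0,0,0],-1],[[0,0,0.001],[0,0,0],-1]])

```text
clock: 6.4
ee_pos: [0.5517, -0.1768, 0.0663]
eef_rot: [-0.835, 3.028, -0.001]
wrist_force: [-2.7, 1.1, 4.7]
finger_gap: 0.0137
finger_force: 25.6
```

```bash
python3 look.py e
```

```text
6.4 [-0.3101  0.5129 -0.0416  1.0156 -0.     -0.8482] [ 0.5517 -0.1768  0.0663] yaw -149.16896932977951
lid [(array([317. , 238.4]), 0.85, array([ 0.5499, -0.1783,  0.046 ])), (array([101.2,  97.9]), 0.78, array([ 0.5402, -0.3127,  0.046 ]))]
cell []
lid_tab [(array([120.7, 144.9]), 0.59, array([ 0.5467, -0.2819,  0.072 ]))]
to .552,-.174,.231: [-0.0018  0.0021 -0.1647]
```

View pics/we.png

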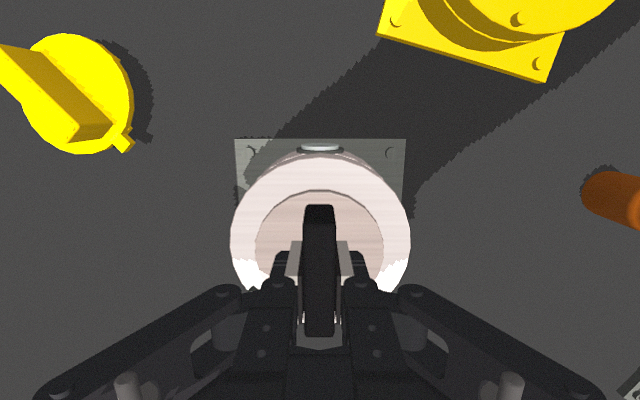

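The rim has grown in the picture (columns 230–411) while the lid looks the same in the gripper, and there is now seat contact. So the lid has dropped 10 mm. Next I turn it clockwise.

Request:
move_arm(commands=[[[0,0,-0.001],[0,0,4],-1],[[0,0,-0.001],[0,0,10],-1],[[0,0,-0.001],[0,0,16],-1],[[0,0,-0.001],[0,0,22],-1],[[0,0,-0.001],[0,0,28],-1],[[0,0,-0.001],[0,0,34],-1],[[0,0,-0.001],[0,0,40],-1],[[0,0,-0.001],[0,0,40],-1]])

```text
clock: 7.27
ee_pos: [0.5519, -0.1767, 0.0664]
eef_rot: [0.254, 3.131, -0.0]
wrist_force: [0.4, -0.5, -1.0]
finger_gap: 0.0134
finger_force: 24.8
```

```bash
python3 -c "
from h import *
s=ctrl.observe();T=R.from_rotvec(s['eef_rot']).as_matrix()
print(s['clock'],s['wrist_force'],s['torque'],np.degrees(np.arctan2(T[1,0],T[0,0])))"
```

```text
7.2667 [ 0.39125666 -0.53019733 -0.99712948] [ 0.00877395 -0.06284748 -0.01365308] 170.7412767873911
```

Request:
move_arm(commands=[[[0,0,0],[0,0,3],-1],[[0,0,0],[0,0,6],-1],[[0,0,0],[0,0,8],-1],[[0,0,0],[0,0,9],-1],[[0,0,0],[0,0,10],-1],[[0,0,0],[0,0,10],-1]])

```text
clock: 7.77
ee_pos: [0.5519, -0.1763, 0.0664]
eef_rot: [0.521, 3.098, 0.001]
wrist_force: [0.5, 2.1, -0.5]
finger_gap: 0.0134
finger_force: 24.9
```

```bash
python3 -c "
from h import *
s=ctrl.observe();T=R.from_rotvec(s['eef_rot']).as_matrix()
print(s['clock'],s['wrist_force'],s['torque'],np.degrees(np.arctan2(T[1,0],T[0,0])))"
```

```text
7.7667 [ 0.52494643  2.14083734 -0.4907312 ] [ 0.41550419 -0.18708995  0.07823067] 160.91063842474486
```

Request:
move_arm(commands=[[[0,0,0],[0,0,1],-1],[[0,0,0],[0,0,2],-1],[[0,0,0],[0,0,3],-1],[[0,0,0],[0,0,3],-1]])

```text
clock: 8.1
ee_pos: [0.5518, -0.1762, 0.0664]
eef_rot: [0.602, 3.083, 0.001]
wrist_force: [0.2, 3.6, 0.3]
finger_gap: 0.0136
finger_force: 32.2
```

```bash
python3 -c "
from h import *
s=ctrl.observe();T=R.from_rotvec(s['eef_rot']).as_matrix()
print(s['clock'],s['wrist_force'],s['torque'],np.degrees(np.arctan2(T[1,0],T[0,0])))"
```

```text
8.1 [0.16679805 3.61273871 0.27753967] [ 0.74724038 -0.17770052  0.80815514] 157.88816695542843
```

The torque has risen to 0.8 N m, so the lid is against the end stop. I open and then retreat.

Request:
move_arm(commands=[[[0,0,0],[0,0,0],0],[[0,0,0],[0,0,0],1],[[0,0,0],[0,0,0],1],[[0,0,0],[0,0,0],1],[[0,0,0],[0,0,0],1],[[0,0,0],[0,0,0],1],[[0,0,-0.02],[0,0,0],1],[[0,0,-0.05],[0,0,0],1]])

```text
clock: 8.77
ee_pos: [0.5488, -0.176, 0.1134]
eef_rot: [-0.603, -3.075, -0.001]
wrist_force: [0.5, 0.3, -0.1]
finger_gap: 0.0855
finger_force: 0.0
```

Request:
move_arm(commands=[[[0,0,-0.03],[0,0,0],1],[[0,0,-0.07],[0,0,0],1],[[0,0,-0.08],[0,0,0],1],[[0,0,-0.08],[0,0,0],1],[[0,0,-0.08],[0,0,0],1]])

```text
clock: 9.18
ee_pos: [0.552, -0.177, 0.1969]
eef_rot: [0.604, 3.081, -0.001]
wrist_force: [-0.1, 0.6, -0.1]
finger_gap: 0.0855
finger_force: 0.0
```

```bash
python3 look.py f;python3 - <<'E'
from h import *
import pickle
c,D=pickle.load(open('f.pkl','rb'))
for d in D['lid_tab']:
    X=atz(c,d['at'],.062)[:2]-[.551,-.176]; print(np.hypot(*X),np.degrees(np.arctan2(X[1],X[0])))
u=proj(c,[.552,-.175,.07]).astype(int)
im=cv2.imread('pics/wf.png'); x,y=max(u[0]-100,0),max(u[1]-90,0); print(x,y)
cv2.imwrite('pics/wf_c.png',cv2.resize(im[y:y+180,x:x+200],None,fx=3.3,fy=3.3,interpolation=cv2.INTER_CUBIC))
E
```

```text
9.1833 [-0.3101  0.4132  0.159   1.3147 -0.0002  0.077 ] [ 0.552  -0.177   0.1969] yaw 157.82072481989482
lid [(array([193.3, 230.8]), 0.96, array([ 0.5456, -0.3132,  0.046 ])), (array([315. , 190.2]), 0.95, array([ 0.5531, -0.1816,  0.046 ]))]
cell [(array([252.6,   0. ]), 0.9, array([ 0.3635, -0.17  ,  0.    ]))]
lid_tab [(array([215.6, 235.8]), 0.9, array([ 0.5526, -0.2815,  0.072 ])), (array([318.8, 230. ]), 0.58, array([ 0.5834, -0.19  ,  0.072 ]))]
to .552,-.174,.231: [ 0.0011  0.0027 -0.0341]
0.11052412652276022 -87.87695398132074
0.03930656920951394 -23.16213546493607
221 103
```

View pics/wf_c.png

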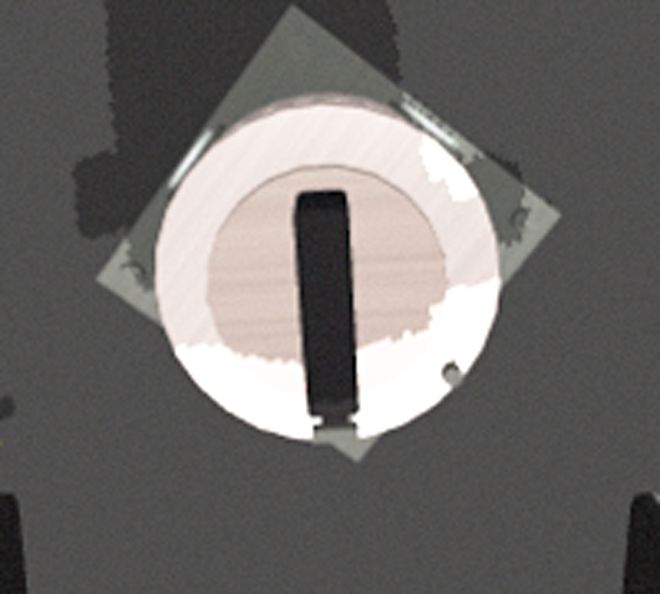

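The released lid sits low. The bar runs from crop (322,195) to (332,405), and the tab meets the flat block at (335,432). The pin is at (451,373). I do a quick angle check and then hand in.

```bash
python3 - <<'E'
from h import *
import pickle
c,_=pickle.load(open('f.pkl','rb')); g=lambda x,y,z:atz(c,(221+x/3.3,103+y/3.3),z)[:2]
C=np.array([.5515,-.1765]); a=lambda v:np.degrees(np.arctan2(v[1],v[0]))
print('bar',a(g(331,400,.092)-g(322,195,.092)),'block',a(g(335,432,.06)-C),'pin',a(g(451,370,.06)-C))
E
```

```text
bar -19.691427977056037 block -17.97075476526891 pin 34.28065777462172
```

```bash
python3 -c "
from rig import order
print(order.close_job())"
```

```text
the job is handed in; nothing more can be done
None
```

The round cell's lid was turned back to the pin, dropped 10 mm into the thread start, then turned clockwise to the end stop at the block and released. The job was handed in at about 9 s, and the square cell's lid was not touched.

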